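# Draw the guard's red bolt with the chip hook

### The arm

A 7-joint arm with a two-finger parallel gripper is mounted at the origin on the work surface. World frame = base frame: x ahead of the robot, y to its left, z up, the work surface at z = 0. Lengths are in mm, angles in rad, forces in N, time in s.
With the tool pointing down it reaches from about 425 to 875 mm from the base axis. Payload 8.4 kg.
Tool frame: the origin (TCP) lies at the very end of the fingers, on their centre line; the grasp point (between the pads) lies 19 mm behind it; z points along the fingers, y is the line along which they close (so a half turn about z gives the same grasp; the last joint's range is limited). The gripper opens to 87 mm and grips with 3 to 60 N. Pads are 19 mm wide; open, the fingers measure 117 mm over their backs; the gripper's body (75 mm by 190 mm) begins 51 mm behind the grasp point.
Start: joints at [1.11, 0.333, 0.04, 1.465, -0.013, 1.343, -0.059], TCP at [230.049, -607.899, 222.546] pointing down, gripper open.
Joint ranges: [-2.58, 2.58], [-0.38, 2.09], [-1.3, 1.39], [0.25, 2.4], [-1.5, 4.64], [0.08, 2.09], [-2.65, 2.65]. Speed limits (rad/s): [2.22, 2.22, 2.79, 2.79, 3.14, 3.14, 3.14].

### API

Orientations are given as a rotation vector (axis times angle).
In Python, from station import ctrl gives the robot as it stands.
- The arm moves only by the tool jog_arm, never from a script. Its argument "series" is a list of rows, each an object of numbers: "tx", "ty", "tz": the shift along the tool's x, y, z in mm; "roll": the turn about the tool's z in rad; "grip": the finger opening in mm, from 0 to 87. In form: [{"tx": .., "ty": .., "tz": .., "roll": .., "grip": ..}, ...]. A call has 1 to 10 rows; each row is the pose to reach, as a shift and turn from the pose commanded when the call began, along the tool's axes at that moment; what a row does not reach only later rows make up. A row lasts 1/10 s, in which the tool goes at most 50 mm and 8.59 degrees, less where a joint would pass 70% of its speed; a pose out of reach is approached as far as the arm can. A call with a gripper value outside its range is refused whole. The fingers move at their own pace and stop on an object; the grip force is fixed at half the most. Time passes only in rows, so rows that repeat a pose let the fingers close. It gives the time, the measured TCP pose, the force, the opening and the grip force at its end, in the units of the state.
- ctrl.observe(): the state, without advancing time (a new reading comes with each control period).
- ctrl.get_image(name): name is "side" or "top"; returns a dict with "img" (480x640x3 uint8, red, green, blue), "range_z" (480x640 float32, mm along the optical axis (not along the pixel's ray), 0 where there is no reading), "fov_y" (degrees; the focal length in pixels is half the picture's height over the tangent of half this angle, whatever the lens; pixels are square), "cx", "cy" (the principal point, pixels), "cam_to_world" (4x4, takes a point from camera to world coordinates). Camera axes: x right, y down, z forward; pixel columns grow to the right and rows downward; lengths in mm; the calibration is good to about 2 mm. A picture is of the moment at which its call begins.
- ctrl.hand_in(): hands the job in; it is judged then, once.
The state is a dict: "time_s": time; "joints": joint angles; "qvel": joint speeds; "effort": joint torques, N m; "ee_pos": TCP position; "eef_rot": TCP orientation; "wrist_force": force on the tool from outside, world axes, zero at the start; "ft_torque": the same for the moment, N m; "grip_width": opening from 0.0 (shut) to 1.0 (fully open); "grip_force": force on a finger pad.
Only numpy, scipy, OpenCV 4.12 (cv2) and the standard library are available. Lean on these libraries where they do the work, as an engineer would, in place of code of your own. Each camera call takes 0.05 s, during which the arm holds its last target. There are 200 camera calls.

### The job

Lift the orange-handled chip hook up and out of the two deep upturned hooks of its rack, reach it in through the open mouth of the yellow barred guard and draw the red-tabbed bolt fully back towards the mouth, to its stop. Then bring the chip hook out and hang it back in both hooks of its rack, and let go. Move the bolt only with the chip hook, never with the gripper, and leave the blue-tabbed bolt and the tin, oil bottle and tube offcut where they stand.

Things in the scene. Friction and masses are not known exactly. Their poses are not given: they have to be found in the camera images.
- hook_grip (a point): Centre of the chip hook's orange flat-sided handle, 110 mm long (x), 16 wide (y), 22 high (z): grasp here. Straight rigid tool along x, 0.2 to 0.32 kg, balanced within 10 mm of this point. An 8 mm steel rod runs on the same centre line ahead to x = +230 mm and back to a black 24 mm ball centred at x = -118 mm. Starts level in the rack, z up, 120 mm above the table.
- hook_bend (a point): The chip hook's bend: on the rod's centre line, 230 mm ahead of hook_grip (axes alike). Here the 8 mm rod turns square down (-z of the tool) into the tip, whose lowest point is 38 mm below the rod's centre line.
- rack_rest (a point): Where hook_grip lies when hung, 120 mm above the table; fixed. x: line of the hung tool (bend end to +x at the start), z up. Green base 210 x 70 x 12 mm; two upturned hooks of 6 mm green wire at x = -85 and +85 mm, each a V-bottomed open-topped U across the rod, 30 mm wide inside (y), both arms rising to 33 mm above this point. The rod rests in the V's, one either side of the handle.
- guard_mouth (a point): Middle of the fixed guard's open mouth, at its floor, 12 mm above the table. x points in, z up. Opening 208 mm wide (y) between yellow posts, clear to 149 mm above the table. Roof bars 40 mm apart, undersides at 149 mm, cover x = 0 to 240 mm, then a blue housing 230 wide, 150 deep, 180 high (motor on it to 230 mm). Two bolts lie inside at y = +42 and -42 mm, red and blue either way round.
- red_tab (a point): Middle of the top edge of the red bolt's upright tab, 70 mm above the table. Tab 8 mm thick (x), 26 mm wide (y), standing on the bolt's red rod (12 mm thick, top 36 mm above the table). x points into the guard, away from the mouth; tab 100 mm inside the mouth when joint red_bolt is 0. Moves with the bolt.
- red_bolt (a joint): Travel of the red bolt in m: 0 is shot, 0.05 is fully drawn, against its stop; it grows as the tab moves straight along -x of red_tab, towards the mouth. It starts at 0 to 0.015. Stiff (about 3 N of friction), no spring: it stays where it is left.
- unit_red: The red bolt's fixed brackets with the bolt that slides in them. Origin 12 mm above the table, under the tab when joint red_bolt is 0; x points into the guard.
- blue_tab (a point): Middle of the top edge of the blue bolt's tab, same sizes and axes as red_tab; it may start anywhere in the first 40 mm of its travel and is to be left alone.
- unit_blue: The blue bolt's fixed brackets with the blue bolt, as unit_red.
- tin_mid (a point): Centre of a brass-coloured tin with a white lid, 50 mm across, 85 mm high, standing outside the mouth, in line with the blue bolt.
- oil_mid (a point): Centre of a green oil bottle, 56 mm across, 110 mm high, standing on the table beside the way to the mouth.
- offcut_mid (a point): Centre of an upright offcut of square steel tube, 50 x 50 mm, 75 mm high, standing near the rack.
Mind the look-alikes: they are no part of the job. Of the things that look like the part that bears rack_rest, take the one that is farthest to the robot's left at the start.

How it is judged (in metres and radians):
On the way, in this order (a step that is already met when the one before it is completed fails the run):
1. the chip hook is lifted out of the rack's hooks, past their tips (z of hook_grip in the frame of rack_rest above 0.045 m), for 0.1 s.
2. the red bolt is drawn fully back (value of joint red_bolt above 0.044 m), for 0.2 s.
At the end, for the whole second after the job is handed in: Red bolt within 6 mm of its stop; chip hook hung in both rack hooks, released (handle centre within 25 mm sideways and 10 mm in height of rack_rest, line within 0.12 rad); blue bolt within 6 mm of its start; tin, oil bottle and offcut upright (0.2 rad), within 20 mm of their starts (value of joint red_bolt above 0.044 m and horizontal distance between hook_grip and rack_rest below 0.025 m and z of hook_grip in the frame of rack_rest between -0.01 and 0.01 m and angle between the x axis of hook_grip and the x axis of rack_rest, either way round below 0.12 rad and distance of blue_tab from where it was at the start of the episode below 0.006 m and distance of each of tin_mid, oil_mid, offcut_mid from where it was at the start of the episode below 0.02 m and angle between each of tin_mid, oil_mid, offcut_mid's own z axis and vertical below 0.2 rad); the robot touches nothing.
It fails at once if the gripper or arm pushes on a bolt (contact force between any of the fingers, the arm and unit_red above 1 N or contact force between any of the fingers, the arm and unit_blue above 1 N).
It fails at once if the blue bolt is moved (distance of blue_tab from where it was at the start of the episode above 0.006 m).
It fails at once if a bystander is moved or tipped (distance of any of tin_mid, oil_mid, offcut_mid from where it was at the start of the episode above 0.02 m or angle between any of tin_mid, oil_mid, offcut_mid's own z axis and vertical above 0.35 rad).
It also fails if it takes over 66 s, if anything falls off the work surface, if the arm or the gripper's body presses on something with over 40 N, if the wrist force passes 120 N, or if a joint passes its speed limit or range.

## Working session

There is one attempt and no reset: what is moved stays moved. The work goes in short steps, Python scripts to look and compute and a tool call to move; the robot and the scene stay as the last step left them, time stands still between calls to the robot, and variables do not carry over. Pictures are saved under pics/ and viewed, at most 10 in all, crops included, and the job is handed in when it is done.

Besides the shell and the picture viewer there is one more tool, called after "Emit:" in YAML: its name, and indented under it one key for each argument. jog_arm: Moves the arm, as the interface text tells. Its arguments: {"type":"object","properties":{"series":{"type":"array"}},"required":["series"]}

```bash
mkdir -p pics; ls; cat > h.py <<'E'
import numpy as np, cv2
from station import ctrl
def cloud(d):
    H,W=d["range_z"].shape; f=H/2/np.tan(np.radians(d["fov_y"])/2)
    u,v=np.meshgrid(np.arange(W),np.arange(H)); z=d["range_z"]
    P=np.stack([(u-d["cx"])/f*z,(v-d["cy"])/f*z,z,np.ones_like(z)],-1)
    P=P@np.array(d["cam_to_world"]).T; P=P[...,:3]; P[z==0]=np.nan
    return P
def grab(n,save=None):
    d=ctrl.get_image(n)
    if save: cv2.imwrite("pics/"+save,d["img"][...,::-1])
    return d,cloud(d)
E
python3 - <<'E'
from h import *
for n in("side","top"):
    d,P=grab(n,n+"0.png"); print(n,d["fov_y"],np.round(d["cam_to_world"],3).tolist(),(d["range_z"]>0).mean())
    np.savez("/tmp/%s0.npz"%n,img=d["img"],P=P)
print(ctrl.observe())
E
```

```text
pics
side 49.56077090944573 [[-0.944, -0.22, 0.248, 180.847], [-0.331, 0.658, -0.676, 815.499], [-0.015, -0.72, -0.693, 948.898], [0.0, 0.0, 0.0, 1.0]] 0.99603515625
top 47.056555672118684 [[-0.012, -0.979, 0.206, 240.037], [-1.0, 0.014, 0.004, -16.815], [-0.006, -0.206, -0.979, 1282.932], [0.0, 0.0, 0.0, 1.0]] 0.9958040364583334
{'time_s': 0.1, 'joints': array([ 1.10983863,  0.33382531,  0.03988794,  1.46617086, -0.01338492,
        1.34329577, -0.058485  ]), 'qvel': array([-0.00085811,  0.00017971, -0.00087754, -0.00112126, -0.00240263,
       -0.00111707,  0.00113304]), 'effort': array([ 3.68089924e-03, -6.57805181e+01,  1.33954637e+00, -4.04705250e+01,
       -5.96765103e-02,  4.09380184e-02,  7.69825897e-05]), 'ee_pos': array([ 229.86206829, -607.55332967,  221.76393327]), 'eef_rot': array([-3.08898128e+00, -5.64888221e-01,  5.80600672e-04]), 'wrist_force': array([ 0.71223135, -0.56476983, -0.62245725]), 'ft_torque': array([-0.00791156, -0.02357222, -0.02863898]), 'grip_force': 0.0, 'grip_width': 0.9959400611096219}
```

View pics/top0.png

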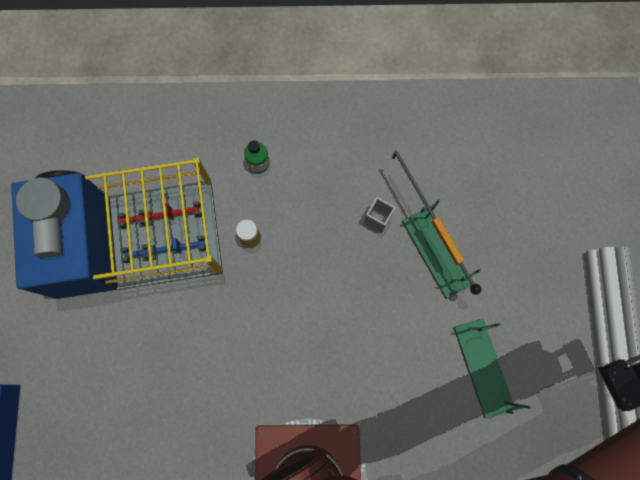

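View pics/side0.png

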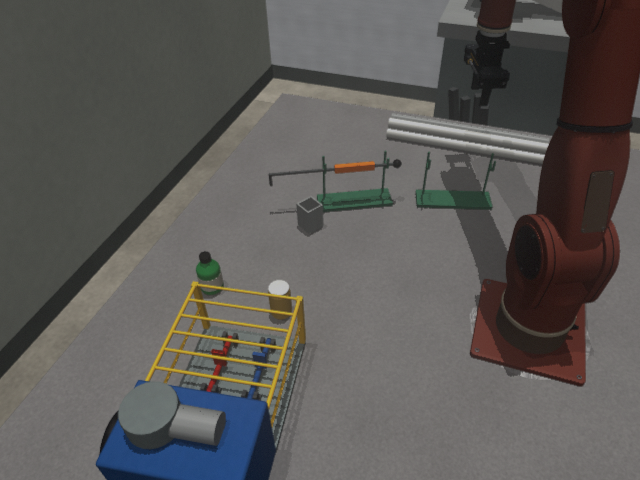

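The top view shows two racks: the one holding the orange-handled hook at (437,250), and an empty look-alike at (485,370). Image-left is robot-left, so I choose the one at (437,250). The guard mouth faces right at (215,220). The red bolt is at (160,215), the blue bolt at (165,248), the tin at (247,233), the oil bottle at (256,157) and the offcut at (379,213).

```bash
cat >> h.py <<'E'
def hsvmask(img,lo,hi): return cv2.inRange(cv2.cvtColor(img,cv2.COLOR_RGB2HSV),np.array(lo),np.array(hi))>0
def axis(Q):
    c=np.median(Q,0); w,v=np.linalg.eigh(np.cov((Q-c).T)); return c,v[:,-1],(Q-c)@v[:,-1]
E
python3 - <<'E'
from h import *
np.set_printoptions(precision=1,suppress=True)
for n in("side","top"):
    D=np.load("/tmp/%s0.npz"%n); img,P=D["img"],D["P"]; print(n)
    z=P[...,2]
    m=hsvmask(img,(8,150,90),(17,255,255))&(z>90)&(z<150)
    Q=P[m]; print("orange",len(Q),np.percentile(Q,[2,50,98],axis=0).tolist()); c,a,t=axis(Q[:,:2]);print(" ax",c,np.degrees(np.arctan2(a[1],a[0])),c+a*t.min(),c+a*t.max())
    m=hsvmask(img,(18,120,90),(33,255,255))&(z>20)
    Q=P[m&(z>150)&(z<170)]; print("yellow",len(Q),cv2.boxPoints(cv2.minAreaRect(Q[:,:2].astype(np.float32))).tolist(),np.median(Q[:,2]))
    for nm,r in(("red",(0,8)),("blue",(105,125))):
        m=hsvmask(img,(r[0],140,60),(r[1],255,255))&(P[...,1]>200)&(P[...,0]>400)&(z<80)&(z>20)&(P[...,1]<530)
        Q=P[m]; T=Q[Q[:,2]>50]; 
        print(nm,len(Q),np.percentile(Q,[2,50,98],axis=0).tolist(),"tab",len(T),np.percentile(T,[2,50,98],axis=0).tolist() if len(T) else 0)
        c,a,t=axis(Q[Q[:,2]<45][:,:2]);print(" ax",c,np.degrees(np.arctan2(a[1],a[0])))
    for nm,(u,v) in dict(tin=(247,230),oil=(256,150),off=(379,210)).items():
        if n=="top":
            S=P[v-25:v+25,u-20:u+20].reshape(-1,3); S=S[S[:,2]>15]; print(nm,len(S),np.percentile(S,[2,50,98],axis=0).tolist())
    g=hsvmask(img,(65,60,40),(90,255,255))&(P[...,1]<0)
    Q=P[g&(z>3)&(z<20)&(P[...,1]>-260)&(P[...,1]<-80)]; 
    r=cv2.minAreaRect(Q[:,:2].astype(np.float32)); print("rackbase",r)
    D2=P[g&(z>100)]; print("rack tips",len(D2)); 
cv2.imwrite("pics/c.png",cv2.resize(np.load("/tmp/top0.npz")["img"][140:310,360:500,::-1],None,fx=3.4,fy=3.4))
E
```

```text
side
orange 306 [[455.9126904799315, -327.50763567991623, 114.03717763316874], [501.75117223592656, -301.87726009496885, 127.11298682923803], [549.2635446479643, -277.49904763697134, 133.1733871061524]]
 ax [ 501.8 -301.9] -153.63603957562265 [ 549.8 -278. ] [ 453.6 -325.8]
yellow 2744 [[424.91986083984375, 438.1727600097656], [458.92596435546875, 194.6306610107422], [689.4284057617188, 226.81600952148438], [655.4223022460938, 470.35809326171875]] 156.01466442443973
red 292 [[587.2051591815866, 258.1454791330528, 30.328031546326695], [597.5180920152354, 322.49484730328334, 36.811625783324075], [611.3612817073249, 383.43572712251375, 71.56446007466208]] tab 63 [[586.9186558328275, 313.20802624924255, 60.95071443028584], [598.2295182543486, 319.74705738926747, 69.01086036288143], [611.2106673326658, 323.38080858118695, 72.23354792369514]]
 ax [597.2 325.9] 98.13401233094841
blue 141 [[504.7143718145814, 237.4821484369214, 32.332213864654136], [513.0468685520361, 322.531928084055, 36.56129378095375], [529.134065418184, 375.51180838967866, 71.9678971314539]] tab 32 [[506.953420854125, 29
[... 1581 characters left out ...]
33002845273
tin 504 [[521.2213572949769, 108.1766914915727, 20.381778348289536], [538.729772897166, 129.37110747769316, 84.26331565469866], [565.130179793594, 152.60260229067472, 90.8547898069491]]
oil 611 [[707.905620428934, 88.07044420146703, 19.442159046797634], [722.9255712932818, 110.88268536505699, 75.86958858673438], [749.274978370677, 138.20300328725276, 112.9502224949896]]
off 463 [[555.0240004760399, -200.92861164406418, 18.05178506974772], [588.347811562113, -171.19700969022682, 58.744947786883586], [616.2929657817383, -140.0831441310684, 80.48012185368023]]
rackbase ((558.2467651367188, -246.06979370117188), (27.58512306213379, 71.55928802490234), 89.94093322753906)
rack tips 197
```

View pics/c.png

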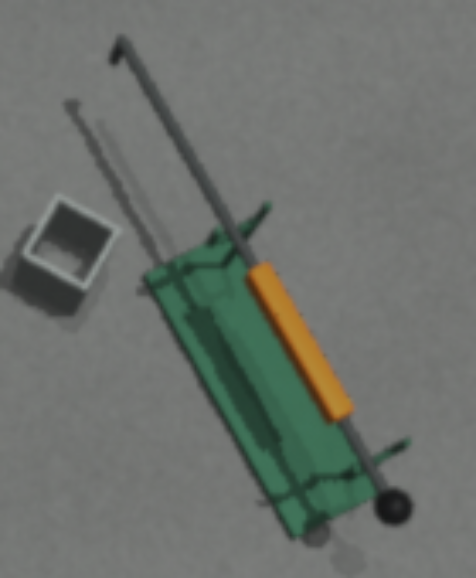

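The crop confirms that the hook hangs in the left rack, with its bend to the upper left. The tool heading is about 26.2° and the grip is about (503,-304.5,120). Next I'll add a helper that converts world targets into tool-axis jogs.

```bash
cat >> h.py <<'E'
from scipy.spatial.transform import Rotation as R
def jog(*targets):
    """targets: (x,y,z of grasp point, heading deg or None)"""
    s=ctrl.observe(); M=R.from_rotvec(s["eef_rot"]).as_matrix(); h=np.degrees(np.arctan2(M[1,0],M[0,0]))
    g=s["ee_pos"]-19*M[:,2]
    print("t",round(s["time_s"],2),"grasp",g.round(1),"head",h.round(2),"z",M[:,2].round(3),"F",s["wrist_force"].round(1),"w",round(s["grip_width"]*87,1),"gf",round(s["grip_force"],1))
    for t in targets:
        d=M.T@(np.array(t[:3])-g); r=0 if t[3] is None else -np.radians((t[3]-h+180)%360-180)
        print(" ->",d.round(1),"roll",r.round(3))
E
python3 -c "
from h import *
jog((503,-304.5,210,26.2),(503,-304.5,120,26.2))"
```

```text
t 0.1 grasp [ 229.9 -607.6  240.8] head 20.73 z [-0.001  0.001 -1.   ] F [ 0.7 -0.6 -0.6] w 86.6 gf 0.0
 -> [ 362.7 -186.8   31. ] roll -0.096
 -> [ 362.7 -186.6  121. ] roll -0.096
```

Emit:
jog_arm:
  series:
    - {"tx": 36,"ty": -19}
    - {"tx": 80,"ty": -41,"roll": -0.02}
    - {"tx": 125,"ty": -64,"roll": -0.03}
    - {"tx": 170,"ty": -87,"roll": -0.05}
    - {"tx": 215,"ty": -111,"roll": -0.06}
    - {"tx": 260,"ty": -134,"roll": -0.07,"tz": 5}
    - {"tx": 305,"ty": -157,"roll": -0.08,"tz": 15}
    - {"tx": 340,"ty": -175,"roll": -0.09,"tz": 25}
    - {"tx": 362.7,"ty": -186.7,"roll": -0.096,"tz": 31}
    - {"tx": 362.7,"ty": -186.7,"roll": -0.096,"tz": 31}

```text
invalid input at $.series[0]: expected keys tx, ty, tz, roll, grip
```

```bash
python3 -c "
from h import *
jog((503,-304.5,120,26.2))"
```

```text
t 0.1 grasp [ 229.9 -607.6  240.8] head 20.73 z [-0.001  0.001 -1.   ] F [ 0.7 -0.6 -0.6] w 86.6 gf 0.0
 -> [ 362.7 -186.6  121. ] roll -0.096
```

All keys are required in each row.

Emit:
jog_arm:
  series:
    - {"tx": 36,"ty": -19,"tz": 0,"roll": 0,"grip": 60}
    - {"tx": 80,"ty": -41,"tz": 0,"roll": -0.02,"grip": 60}
    - {"tx": 120,"ty": -62,"tz": 0,"roll": -0.03,"grip": 60}
    - {"tx": 160,"ty": -82,"tz": 0,"roll": -0.05,"grip": 60}
    - {"tx": 200,"ty": -103,"tz": 0,"roll": -0.06,"grip": 60}
    - {"tx": 240,"ty": -124,"tz": 5,"roll": -0.07,"grip": 60}
    - {"tx": 280,"ty": -144,"tz": 10,"roll": -0.08,"grip": 60}
    - {"tx": 320,"ty": -165,"tz": 20,"roll": -0.09,"grip": 60}
    - {"tx": 350,"ty": -180,"tz": 28,"roll": -0.096,"grip": 60}
    - {"tx": 362.7,"ty": -186.7,"tz": 31,"roll": -0.096,"grip": 60}

```text
time_s: 1.1
ee_pos: [505.2, -300.8, 190.3]
eef_rot: [-3.056, -0.72, 0.0]
wrist_force: [0.1, -0.3, -0.3]
grip_width: 0.69
grip_force: 0.0
```

```bash
python3 -c "
from h import *
jog((503,-304.5,120,26.2))"
```

```text
t 1.1 grasp [ 505.2 -300.8  209.3] head 26.52 z [-0.001  0.002 -1.   ] F [ 0.1 -0.3 -0.3] w 60.0 gf 0.0
 -> [-3.6  2.5 89.3] roll 0.006
```

Emit:
jog_arm:
  series:
    - {"tx": 0,"ty": 0,"tz": 20,"roll": 0,"grip": 60}
    - {"tx": 0,"ty": 0,"tz": 40,"roll": 0,"grip": 60}
    - {"tx": 0,"ty": 0,"tz": 40,"roll": 0,"grip": 60}
    - {"tx": 0,"ty": 0,"tz": 40,"roll": 0,"grip": 60}

```text
time_s: 1.5
ee_pos: [502.7, -305.5, 151.7]
eef_rot: [-3.06, -0.711, 0.001]
wrist_force: [0.0, -0.2, -0.2]
grip_width: 0.689
grip_force: 0.0
```

```bash
python3 -c "
from h import *
jog((503,-304.5,120,26.2))
d,P=grab('top'); cv2.imwrite('pics/d.png',cv2.resize(d['img'][140:310,360:500,::-1],None,fx=3.4,fy=3.4))"
```

```text
t 1.5 grasp [ 502.7 -305.5  170.7] head 26.17 z [-0.001  0.    -1.   ] F [ 0.  -0.2 -0.2] w 59.9 gf 0.0
 -> [ 0.8 -0.8 50.7] roll -0.001
```

View pics/d.png

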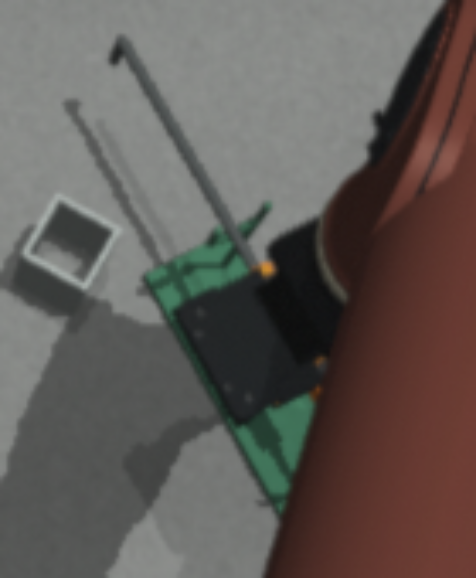

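The gripper straddles the handle and is aligned with it: orange shows on both sides, at (265,270) and (318,375) in the crop. I'll descend and close.

Emit:
jog_arm:
  series:
    - {"tx": 0.5,"ty": -0.5,"tz": 20,"roll": 0,"grip": 60}
    - {"tx": 0.5,"ty": -0.5,"tz": 40,"roll": 0,"grip": 60}
    - {"tx": 0.5,"ty": -0.5,"tz": 50.5,"roll": 0,"grip": 60}
    - {"tx": 0.5,"ty": -0.5,"tz": 50.5,"roll": 0,"grip": 60}
    - {"tx": 0.5,"ty": -0.5,"tz": 50.5,"roll": 0,"grip": 10}
    - {"tx": 0.5,"ty": -0.5,"tz": 50.5,"roll": 0,"grip": 5}
    - {"tx": 0.5,"ty": -0.5,"tz": 50.5,"roll": 0,"grip": 5}
    - {"tx": 0.5,"ty": -0.5,"tz": 50.5,"roll": 0,"grip": 5}
    - {"tx": 0.5,"ty": -0.5,"tz": 50.5,"roll": 0,"grip": 5}
    - {"tx": 0.5,"ty": -0.5,"tz": 50.5,"roll": 0,"grip": 5}

```text
time_s: 2.55
ee_pos: [504.0, -305.3, 101.6]
eef_rot: [3.058, 0.712, 0.002]
wrist_force: [4.9, -8.4, 0.8]
grip_width: 0.231
grip_force: 4.4
```

```bash
python3 -c "
from h import *
jog((503,-304.5,120,26.2),(503,-304.5,220,26.2))"
```

```text
t 2.55 grasp [ 504.  -305.3  120.6] head 26.22 z [ 0.002 -0.002 -1.   ] F [ 4.9 -8.4  0.8] w 20.1 gf 4.4
 -> [-0.5 -1.1  0.6] roll 0.0
 -> [ -0.5  -0.9 -99.4] roll 0.0
```

Emit:
jog_arm:
  series:
    - {"tx": 0,"ty": 2,"tz": 0,"roll": 0,"grip": 5}
    - {"tx": 0,"ty": 2,"tz": 0,"roll": 0,"grip": 5}
    - {"tx": 0,"ty": 2,"tz": 0,"roll": 0,"grip": 5}
    - {"tx": 0,"ty": 2,"tz": 0,"roll": 0,"grip": 5}

```text
time_s: 2.95
ee_pos: [504.9, -307.2, 101.6]
eef_rot: [3.058, 0.711, 0.002]
wrist_force: [3.2, -5.0, 0.3]
grip_width: 0.18
grip_force: 30.0
```

```bash
python3 -c "
from h import *
jog((503,-304.5,120,26.2),(503,-304.5,220,26.2))"
```

```text
t 2.95 grasp [ 504.8 -307.2  120.6] head 26.19 z [ 0.002 -0.002 -1.   ] F [ 3.2 -5.   0.3] w 15.7 gf 30.0
 -> [-0.4 -3.2  0.6] roll -0.0
 -> [ -0.4  -3.  -99.4] roll -0.0
```

The handle is gripped at 15.7 mm opening and 30 N. I'll lift it now.

Emit:
jog_arm:
  series:
    - {"tx": 0,"ty": 1,"tz": -6,"roll": 0,"grip": 5}
    - {"tx": 0,"ty": 1,"tz": -16,"roll": 0,"grip": 5}
    - {"tx": 0,"ty": 1,"tz": -28,"roll": 0,"grip": 5}
    - {"tx": 0,"ty": 1,"tz": -42,"roll": 0,"grip": 5}
    - {"tx": 0,"ty": 1,"tz": -56,"roll": 0,"grip": 5}
    - {"tx": 0,"ty": 1,"tz": -70,"roll": 0,"grip": 5}
    - {"tx": 0,"ty": 1,"tz": -84,"roll": 0,"grip": 5}
    - {"tx": 0,"ty": 1,"tz": -95,"roll": 0,"grip": 5}
    - {"tx": 0,"ty": 1,"tz": -100,"roll": 0,"grip": 5}
    - {"tx": 0,"ty": 1,"tz": -100,"roll": 0,"grip": 5}

```text
time_s: 3.95
ee_pos: [505.1, -307.1, 201.8]
eef_rot: [3.059, 0.713, 0.001]
wrist_force: [1.1, -0.9, -3.3]
grip_width: 0.181
grip_force: 30.0
```

```bash
cat >> h.py <<'E'
MOUTH=np.array([574.5,211.]); HG=np.radians(97.98)
def gw(xg,yg,z,h=97.98):
    c,s=np.cos(HG),np.sin(HG); return (*(MOUTH+xg*np.array([c,s])+yg*np.array([-s,c])),z,h)
E
python3 - <<'E'
from h import *
jog(gw(-265,-42,220))
np.set_printoptions(precision=1,suppress=True)
# tool check: orange & rod
for n in("side","top"):
    d,P=grab(n); s=ctrl.observe(); g=s["ee_pos"]+[0,0,19]
    a=np.array([np.cos(np.radians(26.2)),np.sin(np.radians(26.2))]); b=np.array([-a[1],a[0]])
    q=P[...,:2]-g[:2]; l=q@a; t=q@b
    for L in range(80,240,20):
        m=(abs(l-L)<10)&(abs(t)<15)&(P[...,2]>185)&(P[...,2]<250); print(n,L,m.sum(),np.median(t[m]) if m.any() else 0,np.median(P[...,2][m]) if m.any() else 0)
    m=(l>180)&(l<260)&(abs(t)<15)&(P[...,2]>165)&(P[...,2]<250); print("tip end",l[m].max(),P[...,2][m].min())
E
```

```text
t 3.95 grasp [ 505.  -307.1  220.8] head 26.23 z [ 0.001 -0.001 -1.   ] F [ 1.1 -0.9 -3.3] w 15.8 gf 30.0
 -> [ 248.2 -169.2    0.8] roll -1.252
side 80 26 3.9693110049653972 221.776762962848
side 100 26 4.127958564242224 222.4218384906352
side 120 23 4.6200132815644 222.88291598261276
side 140 24 4.677421958752256 222.22882496869187
side 160 27 4.1479792558519515 222.50336473866093
side 180 24 4.317051346781802 222.3394353802164
side 200 26 4.4358230408896215 222.03030279213186
side 220 44 4.414008590000562 219.125909665562
tip end 233.19845080574098 184.22891026995694
top 80 40 1.680131693190341 223.23653708427025
top 100 40 1.4911799139084 223.22228887619724
top 120 39 1.6542807349586504 222.25611470723288
top 140 39 1.4983533396183824 222.45594633943597
top 160 39 0.9620859730204164 222.8761346756753
top 180 37 0.9160509899197159 221.8232834400942
top 200 38 1.4674259248595183 222.81132872882006
top 220 53 1.9504767101809706 221.34382336180852
tip end 233.8785988888802 185.1397655909061
```

Emit:
jog_arm:
  series:
    - {"tx": 7,"ty": -5,"tz": 0,"roll": -0.04,"grip": 5}
    - {"tx": 25,"ty": -17,"tz": 0,"roll": -0.125,"grip": 5}
    - {"tx": 50,"ty": -34,"tz": 0,"roll": -0.25,"grip": 5}
    - {"tx": 78,"ty": -53,"tz": 0,"roll": -0.39,"grip": 5}
    - {"tx": 107,"ty": -73,"tz": 0,"roll": -0.535,"grip": 5}
    - {"tx": 135,"ty": -92,"tz": 0,"roll": -0.68,"grip": 5}
    - {"tx": 164,"ty": -112,"tz": 0,"roll": -0.825,"grip": 5}
    - {"tx": 193,"ty": -131,"tz": 0,"roll": -0.97,"grip": 5}
    - {"tx": 222,"ty": -151,"tz": 0,"roll": -1.11,"grip": 5}
    - {"tx": 240,"ty": -164,"tz": 0,"roll": -1.2,"grip": 5}

```text
time_s: 5.05
ee_pos: [648.2, -49.5, 200.4]
eef_rot: [-2.109, -2.326, -0.002]
wrist_force: [-0.4, 0.1, -2.5]
grip_width: 0.182
grip_force: 30.0
```

```bash
python3 - <<'E'
from h import *
jog(gw(-265,-42,220),gw(-265,-42,119))
E
```

```text
t 5.05 grasp [648.2 -49.5 219.4] head 95.59 z [-0.001  0.002 -1.   ] F [-0.4  0.1 -2.5] w 15.8 gf 30.0
 -> [ 3.5  5.  -0.6] roll -0.042
 -> [  3.3   5.  100.4] roll -0.042
```

Emit:
jog_arm:
  series:
    - {"tx": 7,"ty": 5.5,"tz": 0,"roll": -0.05,"grip": 5}
    - {"tx": 7,"ty": 5.5,"tz": 0,"roll": -0.05,"grip": 5}
    - {"tx": 7,"ty": 5.5,"tz": 15,"roll": -0.05,"grip": 5}
    - {"tx": 7,"ty": 5.5,"tz": 30,"roll": -0.05,"grip": 5}
    - {"tx": 7,"ty": 5.5,"tz": 40,"roll": -0.05,"grip": 5}
    - {"tx": 7,"ty": 5.5,"tz": 40,"roll": -0.05,"grip": 5}
    - {"tx": 7,"ty": 5.5,"tz": 40,"roll": -0.05,"grip": 5}

```text
time_s: 5.75
ee_pos: [652.1, -46.7, 160.7]
eef_rot: [-2.065, -2.367, 0.001]
wrist_force: [0.3, -0.1, -2.6]
grip_width: 0.183
grip_force: 30.0
```

```bash
python3 - <<'E'
from h import *
jog(gw(-265,-42,119))
np.set_printoptions(precision=1,suppress=True)
s=ctrl.observe(); g=s["ee_pos"]+[0,0,19]
for n in("side","top"):
    d,P=grab(n,"%s2.png"%n); z=P[...,2]; img=d["img"]
    q=P[...,:2]-MOUTH; ca=np.array([np.cos(HG),np.sin(HG)]); b=np.array([-ca[1],ca[0]]); X=q@ca; Y=q@b
    for nm,m in dict(rod=(X>-200)&(X<-45)&(abs(Y+42)<15)&(z>170-10)&(z<200),red=hsvmask(img,(0,140,60),(8,255,255))&(X>40)&(X<230)&(abs(Y)<80)&(z>55)&(z<80),redrod=hsvmask(img,(0,140,60),(8,255,255))&(X>20)&(X<230)&(abs(Y)<80)&(z<45),bluetab=hsvmask(img,(105,140,60),(125,255,255))&(X>40)&(X<200)&(abs(Y)<80)&(z>55)&(z<80),yel=hsvmask(img,(18,120,90),(33,255,255))&(z>60)&(z<140)&(X<20)&(X>-20)).items():
        print(n,nm,m.sum(),"X",np.percentile(X[m],[2,50,98]),"Y",np.percentile(Y[m],[2,50,98]),"z",np.percentile(z[m],[2,50,98])) if m.any() else print(nm,0)
        if nm=="yel": 
            for sg in(1,-1):
                k=m&(Y*sg>0); print("  post",sg,k.sum(),np.percentile(Y[k],[2,50,98]) if k.any() else 0)
E
```

```text
t 5.75 grasp [652.2 -46.7 179.7] head 97.81 z [-0.001  0.    -1.   ] F [ 0.3 -0.1 -2.6] w 15.9 gf 30.0
 -> [ 1.   0.9 60.7] roll -0.003
side rod 196 X [-196.7 -116.1  -47. ] Y [-44.1 -39.2 -36.3] z [178.  182.1 185.4]
side red 61 X [ 99.1 104.3 108.1] Y [-52.1 -38.7 -26.8] z [62.  69.1 72.8]
side redrod 227 X [ 40.7 110.7 169.6] Y [-49.6 -39.2 -29.6] z [30.1 35.4 43.4]
side bluetab 32 X [90.2 93.  97. ] Y [32.8 44.4 54.9] z [67.3 70.5 73.5]
side yel 235 X [ 6.8 13.4 17.9] Y [-113.7  106.1  117.5] z [ 62.7  99.2 136.7]
  post 1 121 [106.  113.2 117.7]
  post -1 114 [-114.1 -106.8 -102. ]
top rod 283 X [-196.5 -122.2  -48.3] Y [-47.3 -42.2 -38.5] z [177.9 183.1 188.1]
top red 31 X [ 96.7  98.3 101.2] Y [-51.4 -38.6 -29.1] z [55.7 68.7 74.8]
top redrod 258 X [ 39.9 132.4 221.6] Y [-47.  -40.3 -31. ] z [28.6 35.8 41.2]
top bluetab 52 X [87.9 90.3 95. ] Y [32.2 45.2 54.8] z [56.  70.2 76.4]
top yel 137 X [-0.1  4.4 15.9] Y [-111.3 -103.7  115.5] z [ 61.   98.2 137.9]
  post 1 63 [107.6 114.5 115.7]
  post -1 74 [-112.  -105.2 -103.4]
```

View pics/top2.png

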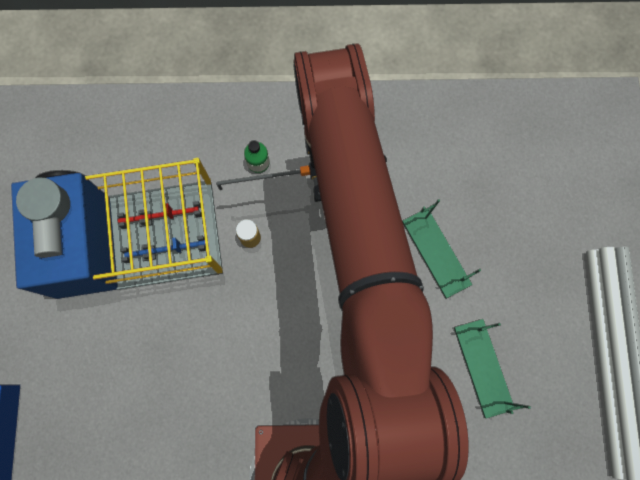

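The top view shows the hook bend at (220,186), aligned ahead of the mouth and level, with the rack empty at (437,250). From the two views, the red tab is at X≈102.5 and Y≈-40 in the guard frame. I'll lower to z=121, then go in.

```bash
python3 - <<'E'
from h import *
jog(gw(-265,-40,121),gw(-108,-40,121))
E
```

```text
t 5.85 grasp [652.7 -46.4 180.7] head 97.83 z [ 0.001  0.    -1.   ] F [-0.8  1.  -2.8] w 16.1 gf 30.0
 -> [ 0.8 -1.8 59.7] roll -0.003
 -> [157.8  -2.2  59.7] roll -0.003
```

Emit:
jog_arm:
  series:
    - {"tx": 0,"ty": -1.3,"tz": 12,"roll": 0,"grip": 5}
    - {"tx": 0,"ty": -1.3,"tz": 28,"roll": 0,"grip": 5}
    - {"tx": 0,"ty": -1.3,"tz": 44,"roll": 0,"grip": 5}
    - {"tx": 0,"ty": -1.3,"tz": 54,"roll": 0,"grip": 5}
    - {"tx": 0,"ty": -1.3,"tz": 58.5,"roll": 0,"grip": 5}
    - {"tx": 0,"ty": -1.3,"tz": 58.5,"roll": 0,"grip": 5}
    - {"tx": 0,"ty": -1.3,"tz": 58.5,"roll": 0,"grip": 5}

```text
time_s: 6.55
ee_pos: [651.5, -46.4, 102.9]
eef_rot: [2.064, 2.368, 0.001]
wrist_force: [0.7, -0.7, -2.0]
grip_width: 0.185
grip_force: 30.0
```

```bash
python3 - <<'E'
from h import *
jog(gw(-265,-40,121),gw(-108,-40,121))
E
```

```text
t 6.55 grasp [651.5 -46.4 121.9] head 97.85 z [ 0.001  0.    -1.   ] F [ 0.7 -0.7 -2. ] w 16.1 gf 30.0
 -> [ 0.6 -0.5  0.9] roll -0.002
 -> [157.6  -0.8   0.9] roll -0.002
```

Emit:
jog_arm:
  series:
    - {"tx": 8,"ty": -0.6,"tz": 0,"roll": 0,"grip": 5}
    - {"tx": 25,"ty": -0.6,"tz": 0,"roll": 0,"grip": 5}
    - {"tx": 45,"ty": -0.6,"tz": 0,"roll": 0,"grip": 5}
    - {"tx": 67,"ty": -0.6,"tz": 0,"roll": 0,"grip": 5}
    - {"tx": 90,"ty": -0.6,"tz": 0,"roll": 0,"grip": 5}
    - {"tx": 112,"ty": -0.6,"tz": 0,"roll": 0,"grip": 5}
    - {"tx": 132,"ty": -0.6,"tz": 0,"roll": 0,"grip": 5}
    - {"tx": 148,"ty": -0.6,"tz": 0,"roll": 0,"grip": 5}
    - {"tx": 156,"ty": -0.6,"tz": 0,"roll": 0,"grip": 5}
    - {"tx": 157.5,"ty": -0.6,"tz": 0,"roll": 0,"grip": 5}

```text
time_s: 7.55
ee_pos: [628.8, 111.2, 102.8]
eef_rot: [-2.062, -2.37, -0.001]
wrist_force: [0.9, -0.8, -3.5]
grip_width: 0.181
grip_force: 30.0
```

```bash
python3 - <<'E'
from h import *
jog(gw(-108,-40,121))
np.set_printoptions(precision=1,suppress=True)
for n in("side","top"):
    d,P=grab(n); z=P[...,2]; img=d["img"]
    q=P[...,:2]-MOUTH; ca=np.array([np.cos(HG),np.sin(HG)]); b=np.array([-ca[1],ca[0]]); X=q@ca; Y=q@b
    notyel=~hsvmask(img,(15,100,60),(35,255,255))
    for nm,m in dict(rod=(X>-40)&(X<140)&(abs(Y+40)<15)&(z>110)&(z<135)&notyel,tip=(X>105)&(X<140)&(abs(Y+40)<14)&(z>76)&(z<110)&notyel,red=hsvmask(img,(0,140,60),(8,255,255))&(X>40)&(X<230)&(abs(Y)<80)&(z>55)&(z<80)).items():
        if m.any(): print(n,nm,m.sum(),"X",np.percentile(X[m],[2,50,98]),"Y",np.percentile(Y[m],[2,50,98]),"z",np.percentile(z[m],[2,50,98]))
    v,u=(150,110) if n=="top" else (270,130)
    cv2.imwrite("pics/%s3.png"%n,cv2.resize(img[v:v+150,u-10:u+190,::-1],None,fx=4,fy=4))
E
```

```text
t 7.55 grasp [628.7 111.1 121.8] head 97.96 z [ 0.  0. -1.] F [ 0.9 -0.8 -3.5] w 15.7 gf 30.0
 -> [-1.6  0.1  0.8] roll -0.0
side rod 226 X [-37.6  55.4 128.4] Y [-42.5 -37.8 -34.6] z [114.8 124.  127.7]
side tip 17 X [122.9 126.8 129. ] Y [-42.  -36.7 -34.3] z [ 94.7 105.6 109.1]
side red 51 X [ 98.9 104.4 107.8] Y [-47.2 -35.8 -27. ] z [63.  69.1 72.7]
top rod 242 X [-36.5  42.7 122.1] Y [-45.2 -40.3 -37. ] z [116.1 124.9 129.5]
top tip 12 X [118.1 119.8 122.7] Y [-42.2 -38.4 -37.4] z [ 87.9  97.1 107.2]
top red 30 X [ 97.2  98.9 101.5] Y [-53.2 -39.3 -29. ] z [58.  67.7 73.9]
```

View pics/side3.png

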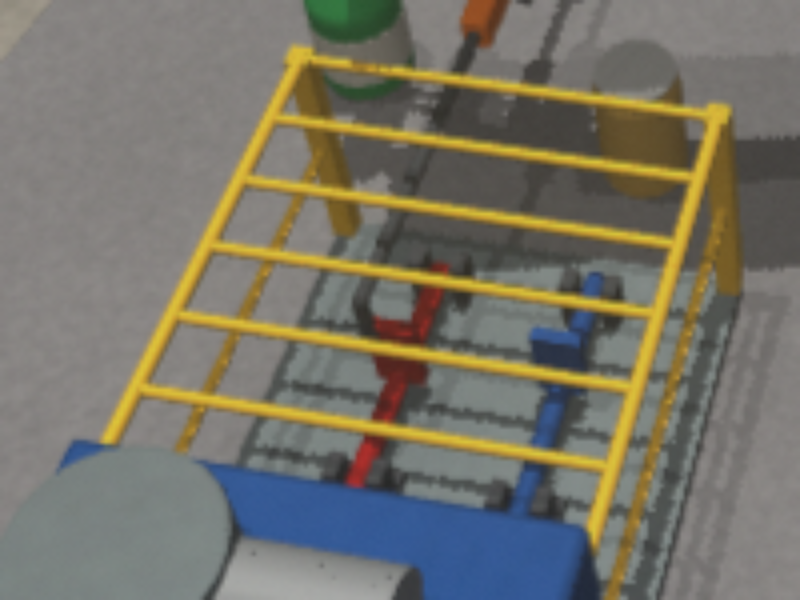

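The side crop shows the tip at (365,310), beyond and above the red tab at (398,345) and in line with it. The clouds put the tip's rear face at X≈119, behind the tab's back at ≈107.5. I'll lower 35 mm, then draw.

Emit:
jog_arm:
  series:
    - {"tx": 0,"ty": 0,"tz": 8,"roll": 0,"grip": 5}
    - {"tx": 0,"ty": 0,"tz": 18,"roll": 0,"grip": 5}
    - {"tx": 0,"ty": 0,"tz": 28,"roll": 0,"grip": 5}
    - {"tx": 0,"ty": 0,"tz": 35,"roll": 0,"grip": 5}
    - {"tx": 0,"ty": 0,"tz": 36,"roll": 0,"grip": 5}
    - {"tx": 0,"ty": 0,"tz": 36,"roll": 0,"grip": 5}

```text
time_s: 8.25
ee_pos: [628.9, 109.4, 66.2]
eef_rot: [-2.064, -2.368, 0.001]
wrist_force: [0.0, 0.2, -2.5]
grip_width: 0.184
grip_force: 30.0
```

Emit:
jog_arm:
  series:
    - {"tx": -5,"ty": 0,"tz": 0,"roll": 0,"grip": 5}
    - {"tx": -10,"ty": 0,"tz": 0,"roll": 0,"grip": 5}
    - {"tx": -15,"ty": 0,"tz": 0,"roll": 0,"grip": 5}
    - {"tx": -20,"ty": 0,"tz": 0,"roll": 0,"grip": 5}
    - {"tx": -25,"ty": 0,"tz": 0,"roll": 0,"grip": 5}
    - {"tx": -30,"ty": 0,"tz": 0,"roll": 0,"grip": 5}
    - {"tx": -35,"ty": 0,"tz": 0,"roll": 0,"grip": 5}
    - {"tx": -40,"ty": 0,"tz": 0,"roll": 0,"grip": 5}

```text
time_s: 9.05
ee_pos: [634.6, 69.5, 66.6]
eef_rot: [-2.064, -2.368, -0.0]
wrist_force: [-0.1, 3.8, -2.1]
grip_width: 0.18
grip_force: 30.0
```

```bash
cat > look.py <<'E'
from h import *
np.set_printoptions(precision=1,suppress=True)
jog(gw(-108,-40,86))
for n in("side","top"):
    d,P=grab(n); z=P[...,2]; img=d["img"]
    q=P[...,:2]-MOUTH; ca=np.array([np.cos(HG),np.sin(HG)]); b=np.array([-ca[1],ca[0]]); X=q@ca; Y=q@b
    notyel=~hsvmask(img,(15,100,60),(35,255,255)); r=hsvmask(img,(0,140,60),(8,255,255))
    for nm,m in dict(rod=(X>-40)&(X<140)&(abs(Y+40)<15)&(z>80)&(z<100)&notyel&~r,red=r&(X>20)&(X<230)&(abs(Y)<80)&(z>55)&(z<80),blue=hsvmask(img,(105,140,60),(125,255,255))&(X>40)&(X<200)&(abs(Y)<80)&(z>55)&(z<80)).items():
        if m.any(): print(n,nm,m.sum(),"X",np.percentile(X[m],[2,50,98]),"Y",np.percentile(Y[m],[2,50,98]),"z",np.percentile(z[m],[2,50,98]))
E
python3 look.py
```

```text
t 9.05 grasp [634.6  69.5  85.6] head 97.84 z [ 0.  0. -1.] F [-0.1  3.8 -2.1] w 15.7 gf 30.0
 -> [40.5  0.  -0.4] roll -0.002
side rod 148 X [-36.8  22.6  81. ] Y [-43.  -38.5 -35.3] z [83.8 88.3 92. ]
side red 36 X [71.1 78.  80.3] Y [-52.5 -34.5 -27.5] z [56.1 64.5 71.6]
side blue 32 X [90.1 93.1 96.5] Y [32.9 44.2 54.9] z [68.1 70.1 73.5]
top rod 168 X [-37.2  17.1  81.5] Y [-45.9 -41.2 -37.3] z [83.1 88.6 94.1]
top red 19 X [69.4 72.3 75.2] Y [-40.8 -33.4 -29. ] z [58.8 70.7 74.9]
top blue 50 X [87.4 90.6 95.1] Y [31.6 45.  54.8] z [59.2 70.6 76.7]
```

It is drawing with about 3.8 N of drag. I'll continue towards the stop.

Emit:
jog_arm:
  series:
    - {"tx": -4,"ty": 0,"tz": 0,"roll": 0,"grip": 5}
    - {"tx": -8,"ty": 0,"tz": 0,"roll": 0,"grip": 5}
    - {"tx": -12,"ty": 0,"tz": 0,"roll": 0,"grip": 5}
    - {"tx": -15,"ty": 0,"tz": 0,"roll": 0,"grip": 5}
    - {"tx": -17,"ty": 0,"tz": 0,"roll": 0,"grip": 5}
    - {"tx": -17,"ty": 0,"tz": 0,"roll": 0,"grip": 5}

```text
time_s: 9.75
ee_pos: [636.8, 53.1, 66.6]
eef_rot: [-2.064, -2.368, -0.0]
wrist_force: [-0.6, 3.5, -3.8]
grip_width: 0.181
grip_force: 30.0
```

Emit:
jog_arm:
  series:
    - {"tx": -1,"ty": 0,"tz": 0,"roll": 0,"grip": 5}
    - {"tx": -2,"ty": 0,"tz": 0,"roll": 0,"grip": 5}
    - {"tx": -3,"ty": 0,"tz": 0,"roll": 0,"grip": 5}

```text
time_s: 10.05
ee_pos: [636.8, 53.0, 66.5]
eef_rot: [-2.06, -2.369, -0.003]
wrist_force: [-1.4, 12.3, -4.5]
grip_width: 0.179
grip_force: 30.0
```

Emit:
jog_arm:
  series:
    - {"tx": -1,"ty": 0,"tz": 0,"roll": 0,"grip": 5}
    - {"tx": -2,"ty": 0,"tz": 0,"roll": 0,"grip": 5}

```text
time_s: 10.25
ee_pos: [636.8, 52.8, 66.5]
eef_rot: [-2.058, -2.369, -0.005]
wrist_force: [-1.3, 16.9, -5.8]
grip_width: 0.173
grip_force: 30.0
```

```bash
python3 look.py
```

```text
t 10.25 grasp [636.8  52.7  85.5] head 98.04 z [-0.  0. -1.] F [-1.3 16.9 -5.8] w 15.0 gf 30.0
 -> [57.4  0.3 -0.2] roll 0.001
side rod 140 X [-38.4  19.7  69.2] Y [-43.  -38.4 -35.1] z [82.6 87.4 90.9]
side red 35 X [54.7 60.  62.6] Y [-52.3 -33.9 -26.8] z [63.  69.2 72.5]
side blue 32 X [88.8 93.5 95.8] Y [32.4 44.5 55.2] z [67.3 70.3 72.4]
top rod 143 X [-37.6   4.3  65.8] Y [-45.7 -40.6 -37.4] z [82.9 87.8 93.3]
top red 23 X [52.6 54.9 57.6] Y [-53.2 -33.9 -28.9] z [57.  68.5 73.4]
top blue 50 X [87.7 91.  95. ] Y [31.7 44.9 54.5] z [56.4 70.3 75.5]
```

The force rose to 17 N with no further motion, so the bolt is at its stop: the tab moved about 45 mm to X≈57.5. I'll ease off, lift and withdraw.

Emit:
jog_arm:
  series:
    - {"tx": 5,"ty": 0,"tz": 0,"roll": 0,"grip": 5}
    - {"tx": 10,"ty": 0,"tz": 0,"roll": 0,"grip": 5}
    - {"tx": 15,"ty": 0,"tz": 0,"roll": 0,"grip": 5}
    - {"tx": 15,"ty": 0,"tz": -3,"roll": 0,"grip": 5}
    - {"tx": 15,"ty": 0,"tz": -12,"roll": 0,"grip": 5}
    - {"tx": 15,"ty": 0,"tz": -24,"roll": 0,"grip": 5}
    - {"tx": 15,"ty": 0,"tz": -34,"roll": 0,"grip": 5}
    - {"tx": 15,"ty": 0,"tz": -37,"roll": 0,"grip": 5}
    - {"tx": 15,"ty": 0,"tz": -37,"roll": 0,"grip": 5}

```text
time_s: 11.25
ee_pos: [636.0, 62.8, 104.6]
eef_rot: [2.064, 2.367, 0.002]
wrist_force: [0.5, 0.6, -2.7]
grip_width: 0.186
grip_force: 30.0
```

```bash
sed -i 's/(z>80)&(z<100)/(z>80)\&(z<140)/' look.py; python3 look.py; python3 -c "
from h import *
jog(gw(-280,-40,121))"
```

```text
t 11.25 grasp [636.   62.8 123.6] head 97.83 z [ 0. -0. -1.] F [ 0.5  0.6 -2.7] w 16.2 gf 30.0
 -> [47.3 -0.5 37.6] roll -0.003
side rod 183 X [-37.7  42.5  80.1] Y [-43.4 -38.5 -35.1] z [ 92.9 125.1 129.1]
side red 43 X [54.5 59.7 63.7] Y [-45.6 -35.3 -27.7] z [62.7 69.6 74.7]
side blue 32 X [89.8 93.9 96.7] Y [32.8 44.4 54.8] z [67.9 70.3 73.6]
top rod 189 X [-36.5  26.8  76.1] Y [-45.2 -40.5 -36.9] z [ 94.  125.8 130.6]
top red 41 X [52.5 54.9 58.5] Y [-53.1 -39.8 -29.6] z [57.7 69.9 75.1]
top blue 51 X [87.6 90.6 95.4] Y [31.7 46.2 54.7] z [56.2 69.9 74.9]
t 11.35 grasp [635.3  62.7 122.4] head 97.84 z [-0. -0. -1.] F [-0.5 -0.8 -3.2] w 15.8 gf 30.0
 -> [-124.7    0.7    1.4] roll -0.002
```

Emit:
jog_arm:
  series:
    - {"tx": -8,"ty": 0.5,"tz": 0,"roll": 0,"grip": 5}
    - {"tx": -25,"ty": 0.5,"tz": 0,"roll": 0,"grip": 5}
    - {"tx": -45,"ty": 0.5,"tz": 0,"roll": 0,"grip": 5}
    - {"tx": -67,"ty": 0.5,"tz": 0,"roll": 0,"grip": 5}
    - {"tx": -90,"ty": 0.5,"tz": 0,"roll": 0,"grip": 5}
    - {"tx": -110,"ty": 0.5,"tz": 0,"roll": 0,"grip": 5}
    - {"tx": -122,"ty": 0.5,"tz": 0,"roll": 0,"grip": 5}
    - {"tx": -125,"ty": 0.5,"tz": 0,"roll": 0,"grip": 5}
    - {"tx": -125,"ty": 0.5,"tz": -8,"roll": 0,"grip": 5}
    - {"tx": -125,"ty": 0.5,"tz": -25,"roll": 0,"grip": 5}

```text
time_s: 12.35
ee_pos: [652.0, -59.5, 128.2]
eef_rot: [-2.061, -2.368, 0.001]
wrist_force: [0.2, -1.1, -3.2]
grip_width: 0.178
grip_force: 30.0
```

Emit:
jog_arm:
  series:
    - {"tx": 0,"ty": 0,"tz": -18,"roll": 0,"grip": 5}
    - {"tx": 0,"ty": 0,"tz": -36,"roll": 0,"grip": 5}
    - {"tx": 0,"ty": 0,"tz": -54,"roll": 0,"grip": 5}
    - {"tx": 0,"ty": 0,"tz": -68,"roll": 0,"grip": 5}
    - {"tx": 0,"ty": 0,"tz": -75,"roll": 0,"grip": 5}
    - {"tx": 0,"ty": 0,"tz": -75,"roll": 0,"grip": 5}
    - {"tx": 0,"ty": 0,"tz": -75,"roll": 0,"grip": 5}

```text
time_s: 13.05
ee_pos: [652.8, -60.7, 203.1]
eef_rot: [-2.064, -2.368, 0.001]
wrist_force: [0.5, -0.3, -2.4]
grip_width: 0.181
grip_force: 30.0
```

```bash
python3 -c "
from h import *
jog((505.2,-307.7,222,26.2))"
```

```text
t 13.05 grasp [652.8 -60.7 222.1] head 97.86 z [-0.001  0.    -1.   ] F [ 0.5 -0.3 -2.4] w 15.8 gf 30.0
 -> [-2.245e+02 -1.800e+02  2.000e-01] roll 1.251
```

Emit:
jog_arm:
  series:
    - {"tx": -7,"ty": -5,"tz": 0,"roll": 0.04,"grip": 5}
    - {"tx": -22,"ty": -18,"tz": 0,"roll": 0.125,"grip": 5}
    - {"tx": -45,"ty": -36,"tz": 0,"roll": 0.25,"grip": 5}
    - {"tx": -71,"ty": -57,"tz": 0,"roll": 0.39,"grip": 5}
    - {"tx": -97,"ty": -77,"tz": 0,"roll": 0.535,"grip": 5}
    - {"tx": -122,"ty": -98,"tz": 0,"roll": 0.68,"grip": 5}
    - {"tx": -148,"ty": -119,"tz": 0,"roll": 0.825,"grip": 5}
    - {"tx": -174,"ty": -140,"tz": 0,"roll": 0.97,"grip": 5}
    - {"tx": -199,"ty": -160,"tz": 0,"roll": 1.11,"grip": 5}
    - {"tx": -216,"ty": -173,"tz": 0,"roll": 1.2,"grip": 5}

```text
time_s: 14.05
ee_pos: [508.5, -301.4, 202.8]
eef_rot: [-3.045, -0.773, 0.003]
wrist_force: [-0.4, -0.4, -3.2]
grip_width: 0.179
grip_force: 30.0
```

```bash
python3 -c "
from h import *
jog((505.2,-307.7,222,26.2))"
```

```text
t 14.05 grasp [ 508.5 -301.4  221.8] head 28.48 z [-0.002 -0.    -1.   ] F [-0.4 -0.4 -3.2] w 15.6 gf 30.0
 -> [-5.9  3.9 -0.2] roll 0.04
```

Emit:
jog_arm:
  series:
    - {"tx": -9,"ty": 5,"tz": 0,"roll": 0.05,"grip": 5}
    - {"tx": -9,"ty": 5,"tz": 10,"roll": 0.05,"grip": 5}
    - {"tx": -9,"ty": 5,"tz": 25,"roll": 0.05,"grip": 5}
    - {"tx": -9,"ty": 5,"tz": 30,"roll": 0.05,"grip": 5}
    - {"tx": -9,"ty": 5,"tz": 30,"roll": 0.05,"grip": 5}
    - {"tx": -9,"ty": 5,"tz": 30,"roll": 0.05,"grip": 5}

```text
time_s: 14.65
ee_pos: [506.0, -306.5, 173.3]
eef_rot: [-3.059, -0.715, 0.0]
wrist_force: [-0.1, 0.1, -3.0]
grip_width: 0.179
grip_force: 30.0
```

```bash
python3 - <<'E'
from h import *
np.set_printoptions(precision=1,suppress=True)
jog((505.2,-307.7,192,26.2),(505.2,-307.7,121,26.2))
a=np.array([np.cos(np.radians(26.2)),np.sin(np.radians(26.2))]); b=np.array([-a[1],a[0]])
for n in("side","top"):
    d,P=grab(n)
    for nm,PP,zz in(("before",np.load("/tmp/%s0.npz"%n)["P"],120),("now",P,192)):
        q=PP[...,:2]-[505.2,-307.7]; l=q@a; t=q@b; z=PP[...,2]
        m=(l>110)&(l<215)&(abs(t)<20)&(abs(z-zz)<15); p=np.polyfit(l[m],t[m],1)
        k=(l>200)&(l<270)&(abs(t)<20)&(abs(z-zz)<15)
        print(n,nm,m.sum(),"slope deg",np.degrees(np.arctan(p[0])).round(2),"off@85",np.polyval(p,85).round(1),"z",np.polyfit(l[m],z[m],1),"end",np.percentile(l[k],98))
E
```

```text
t 14.65 grasp [ 506.  -306.5  192.3] head 26.3 z [-0.  0. -1.] F [-0.1  0.1 -3. ] w 15.6 gf 30.0
 -> [-1.3  0.7  0.3] roll 0.002
 -> [-1.3  0.7 71.3] roll 0.002
side before 115 slope deg -0.07 off@85 5.1 z [ -0.  122.9] end 231.87012922319968
side now 127 slope deg -0.01 off@85 5.2 z [ -0. 194.] end 233.2991556573058
top before 171 slope deg 0.32 off@85 1.5 z [  0.  123.3] end 232.77966503720742
top now 193 slope deg 0.06 off@85 1.9 z [ -0.  195.9] end 233.62805007771863
```

Compared with the start picture, the tool line is within about 0.5 mm and 0.3° of its original hung pose. I'll lower and release.

Emit:
jog_arm:
  series:
    - {"tx": -1,"ty": 0.5,"tz": 8,"roll": 0,"grip": 5}
    - {"tx": -1,"ty": 0.5,"tz": 20,"roll": 0,"grip": 5}
    - {"tx": -1,"ty": 0.5,"tz": 34,"roll": 0,"grip": 5}
    - {"tx": -1,"ty": 0.5,"tz": 48,"roll": 0,"grip": 5}
    - {"tx": -1,"ty": 0.5,"tz": 60,"roll": 0,"grip": 5}
    - {"tx": -1,"ty": 0.5,"tz": 67,"roll": 0,"grip": 5}
    - {"tx": -1,"ty": 0.5,"tz": 71,"roll": 0,"grip": 5}
    - {"tx": -1,"ty": 0.5,"tz": 71,"roll": 0,"grip": 5}
    - {"tx": -1,"ty": 0.5,"tz": 71,"roll": 0,"grip": 5}

```text
time_s: 15.65
ee_pos: [505.3, -308.2, 103.0]
eef_rot: [3.059, 0.713, 0.001]
wrist_force: [0.8, 0.1, -2.7]
grip_width: 0.182
grip_force: 30.0
```

```bash
python3 -c "
from h import *
jog((505.2,-307.7,120.5,26.2))"
```

```text
t 15.65 grasp [ 505.3 -308.2  122. ] head 26.23 z [ 0.001 -0.    -1.   ] F [ 0.8  0.1 -2.7] w 15.9 gf 30.0
 -> [ 0.1 -0.5  1.5] roll 0.0
```

Emit:
jog_arm:
  series:
    - {"tx": 0,"ty": 0,"tz": 1,"roll": 0,"grip": 5}
    - {"tx": 0,"ty": 0,"tz": 1,"roll": 0,"grip": 30}
    - {"tx": 0,"ty": 0,"tz": 1,"roll": 0,"grip": 60}
    - {"tx": 0,"ty": 0,"tz": 1,"roll": 0,"grip": 60}
    - {"tx": 0,"ty": 0,"tz": 1,"roll": 0,"grip": 60}
    - {"tx": 0,"ty": 0,"tz": 1,"roll": 0,"grip": 60}
    - {"tx": 0,"ty": 0,"tz": 1,"roll": 0,"grip": 60}
    - {"tx": 0,"ty": 0,"tz": 1,"roll": 0,"grip": 60}

```text
time_s: 16.45
ee_pos: [505.0, -308.1, 101.5]
eef_rot: [-3.06, -0.713, 0.0]
wrist_force: [0.3, -0.3, 0.5]
grip_width: 0.662
grip_force: 0.0
```

Emit:
jog_arm:
  series:
    - {"tx": 0,"ty": 0,"tz": -10,"roll": 0,"grip": 60}
    - {"tx": 0,"ty": 0,"tz": -30,"roll": 0,"grip": 60}
    - {"tx": 0,"ty": 0,"tz": -50,"roll": 0,"grip": 60}
    - {"tx": 0,"ty": 0,"tz": -75,"roll": 0,"grip": 60}
    - {"tx": 0,"ty": 0,"tz": -100,"roll": 0,"grip": 60}
    - {"tx": 0,"ty": 0,"tz": -115,"roll": 0,"grip": 60}
    - {"tx": 0,"ty": 0,"tz": -120,"roll": 0,"grip": 60}

```text
time_s: 17.15
ee_pos: [505.8, -308.4, 223.8]
eef_rot: [3.058, 0.712, 0.003]
wrist_force: [0.8, 0.5, -1.1]
grip_width: 0.688
grip_force: 0.0
```

Emit:
jog_arm:
  series:
    - {"tx": -20,"ty": 20,"tz": 0,"roll": 0,"grip": 60}
    - {"tx": -50,"ty": 50,"tz": 0,"roll": 0,"grip": 60}
    - {"tx": -80,"ty": 80,"tz": 0,"roll": 0,"grip": 60}
    - {"tx": -110,"ty": 110,"tz": 0,"roll": 0,"grip": 60}
    - {"tx": -135,"ty": 135,"tz": 0,"roll": 0,"grip": 60}
    - {"tx": -150,"ty": 150,"tz": 0,"roll": 0,"grip": 60}
    - {"tx": -150,"ty": 150,"tz": 0,"roll": 0,"grip": 60}
    - {"tx": -150,"ty": 150,"tz": 0,"roll": 0,"grip": 60}
    - {"tx": -150,"ty": 150,"tz": 0,"roll": 0,"grip": 60}

```text
time_s: 18.05
ee_pos: [437.6, -507.5, 221.1]
eef_rot: [-3.058, -0.715, -0.0]
wrist_force: [-0.3, -0.4, 0.3]
grip_width: 0.694
grip_force: 0.0
```

```bash
python3 - <<'E'
from h import *
np.set_printoptions(precision=1,suppress=True)
a=np.array([np.cos(np.radians(26.2)),np.sin(np.radians(26.2))]); b=np.array([-a[1],a[0]])
for n in("side","top"):
    d,P=grab(n,n+"9.png")
    for nm,PP in(("before",np.load("/tmp/%s0.npz"%n)["P"]),("now",P)):
        q=PP[...,:2]-[505.2,-307.7]; l=q@a; t=q@b; z=PP[...,2]
        m=(l>110)&(l<215)&(abs(t)<20)&(abs(z-120)<15); p=np.polyfit(l[m],t[m],1); k=(l>200)&(l<270)&(abs(t)<20)&(abs(z-120)<15)
        print(n,nm,m.sum(),"deg",np.degrees(np.arctan(p[0])).round(2),"off@0",p[1].round(1),"z",np.polyfit(l[m],z[m],1),"end",np.percentile(l[k],98))
E
python3 look.py
```

```text
side before 115 deg -0.07 off@0 5.2 z [ -0.  122.9] end 231.87012922319968
side now 116 deg 0.3 off@0 3.6 z [ -0.  121.8] end 231.89463717282973
top before 171 deg 0.32 off@0 1.0 z [  0.  123.3] end 232.77966503720742
top now 170 deg 0.36 off@0 0.7 z [  0.  122.5] end 232.40927099704177
t 18.15 grasp [ 437.7 -507.6  240.5] head 26.34 z [ 0.  0. -1.] F [0.6 0.2 0.4] w 59.9 gf 0.0
 -> [ 445.4 -468.1  154.9] roll -1.25
side red 60 X [54.3 60.2 63. ] Y [-51.9 -40.  -27.8] z [63.9 69.6 72.9]
side blue 32 X [90.1 93.4 96.5] Y [32.3 44.7 54.9] z [67.3 70.5 72.8]
top red 38 X [52.5 54.9 58.8] Y [-51.7 -40.4 -28.6] z [57.7 69.7 76.2]
top blue 43 X [87.8 91.5 95.6] Y [31.8 44.3 54.7] z [62.1 69.7 75.6]
```

View pics/side9.png

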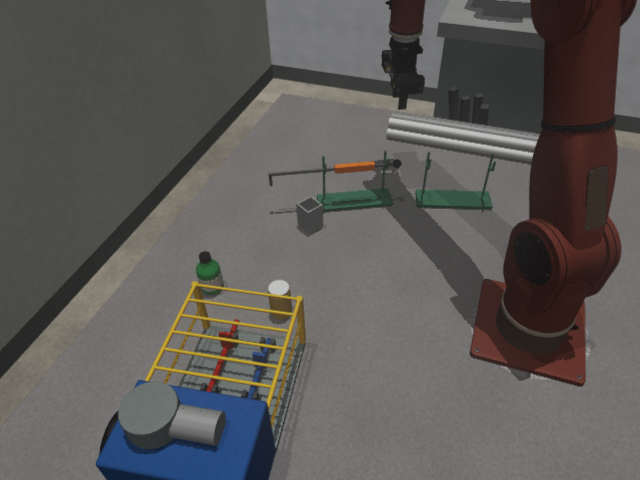

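The side view shows the hook hung in both rack hooks at (325,168) and (385,163) and the red bolt drawn. The blue bolt, tin, oil bottle and offcut have not moved, and the arm is clear.

```bash
python3 -c "
from station import ctrl
print(ctrl.hand_in())"
```

```text
the job is handed in; nothing more can be done
None
```

The red bolt is drawn to its stop, the chip hook is back in both hooks of its rack and released, and the blue bolt, tin, oil bottle and offcut stand where they were; the job is handed in, but no verdict came back.

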